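Load a brass blank into the lathe fixture

TASK

Push the loose brass blank across the top of the fixture plate with the fingertips, without picking it up or tipping it on edge, until it drops into the round recess and lies flat and flush. Then push the swinging keeper arm round against its stop so that its tip lies over the blank. Leave the other things on the bench and on the plate where they are.

Things in the scene. Friction and masses are not known exactly. Their poses are not given: they have to be found in the camera images.
- fixture: aluminium fixture plate fixed to the bench, 230 (x) x 180 (y) x 25 mm high; origin at the centre of its underside. In the plate's frame x points to the end where the recess and the keeper are, y to the left, z up. A steel stop pin, 8 mm in diameter, stands at plate x +34, y -43 mm and rises 22 mm above the plate's top.
- recess (a point): centre of the mouth of the round flat-bottomed recess, level with the plate's top: plate x +45, y 0, z +25 mm. The recess is 54 mm in diameter and 10 mm deep.
- pivot (a point): point on the keeper's pivot axis (vertical), level with the plate's top: plate x +45, y -65, z +25 mm. The pivot post below the arm has a radius of 9 mm.
- blank: solid brass disc 50 mm in diameter and 10 mm thick with a dark 12 mm centre mark on top, 110 to 225 g, lying flat on the plate; origin at the centre of its underside, z up. It slides when pushed. Flush in the recess its underside is 10 mm below the plate's top.
- keeper (a joint): angle of the keeper arm, rad: 0 = closed against its stop, the arm pointing along the plate's +y from the pivot, its tip over the recess; grows clockwise seen from above as the arm opens (at 1.57 it points along the plate's +x), up to 1.9. Starts open, between 1.1 and 1.7. Turns with light friction (about 1 N at the tip) and stays where it is left.
- keeper_tip (a point): on the upper face of the keeper arm near its free end, 58 mm from the pivot axis and 22 mm above the plate's top. The dark steel arm is a straight bar 12 mm wide that starts 4 mm behind the pivot axis and ends 66 mm beyond it; it lies 12 to 22 mm above the plate's top, with a brass foot 11 mm in diameter under the tip that reaches down to 3 mm above the plate's top. A round pivot head, 20 mm in diameter, rises to 30 mm above the plate's top.
- collar: plain brass collar standing on the fixture plate's far left corner, a tube 30 mm in diameter, 30 mm tall; to be left alone; origin at the centre of its underside
- pin: loose steel pin standing on the fixture plate near its right edge, 12 mm in diameter, 32 mm tall; to be left alone; origin at the centre of its underside
- driver: wooden-handled screwdriver lying on the bench left of the fixture plate; to be left alone
- bar: square brass bar lying on the bench right of the fixture plate, 160 x 16 x 16 mm; to be left alone; origin at the centre of its underside
- chuckkey: steel T-shaped chuck key lying on the bench left of the screwdriver, 110 x 80 mm, 14 mm thick; to be left alone
There are look-alikes about, which are no part of the job. Of the things shaped like the blank, the brass one is meant.

How it is judged (in metres and radians):
On the way, in this order (a step that is already met when the one before it is completed fails the run):
1. the blank lies flat in the recess (z of blank in the frame of recess below -0.008 m and horizontal distance between blank and recess below 0.0045 m and angle between blank's own z axis and vertical below 0.06 rad), for 0.2 s.
2. the keeper is swung closed over the blank (all of step 1 and value of joint keeper below 0.15 rad), for 0.2 s.
At the end, for the whole second after the job is handed in: The blank lies in the recess, at least 8 mm below the plate's top, within 4.5 mm of its centre and flat within 0.06 rad, at rest, and the keeper is within 0.15 rad of its closed stop (all of step 2 and linear speed of blank below 0.01 m/s); the robot touches nothing.
It fails at once if the blank is lifted more than 8 mm off the plate (z of blank in the frame of recess above 0.008 m).
It fails at once if the blank is tipped on edge (angle between blank's own z axis and vertical above 0.5 rad).
It fails at once if the blank is pushed off the plate (z of blank in the frame of recess below -0.014 m).
It fails at once if another thing on the bench or plate is moved by more than 20 mm (distance of any of collar, pin, driver, bar, chuckkey from where it was at the start of the episode above 0.02 m).
It also fails if it takes over 48 s, if anything falls off the work surface, if the arm or the gripper's body presses on something with over 40 N, if the wrist force passes 120 N, or if a joint passes its speed limit or range.

ROBOT

A 6-joint arm with a two-finger parallel gripper is mounted at the origin on the work surface. World frame = base frame: x ahead of the robot, y to its left, z up, the work surface at z = 0. Lengths are in mm, angles in rad, forces in N, time in s.
With the tool pointing down it reaches from about 350 to 925 mm from the base axis. Payload 6.4 kg.
Tool frame: the origin (TCP) lies at the very end of the fingers, on their centre line; the grasp point (between the pads) lies manip.hold_point_z behind it (manip.hold_point_z is the distance from the TCP to the grasp point, in mm); z points along the fingers, x is the direction in which the jaws open and shut, and the axes are right-handed (so a half turn about z gives the same grasp; the last joint's range is limited). The gripper opens to 94 mm and grips with 3 to 60 N. Pads are 16 mm wide; open, the fingers measure 119 mm over their backs; the gripper's body (75 mm by 177 mm) begins 78 mm behind the grasp point.
Start: joints at [-1.439, 0.245, 1.558, -0, 1.339, -0.174], TCP at [195.691, -619.854, 205.455] pointing down, gripper open.
Joint ranges: [-3.13, 3.13], [-1.02, 2.26], [0.13, 2.54], [-0.95, 4.09], [0.21, 2.88], [-2.74, 2.74]. Speed limits (rad/s): [2.57, 2.57, 3.14, 3.14, 3.14, 3.14].

INTERFACE

Orientations are given as a unit quaternion [x, y, z, w].
In Python, from plant import manip, viewer gives the robot as it stands. The module is installed in compiled form; this text tells all that it offers.
- The arm moves only by the tool drive_tool, never from a script. Its argument "steps" is a list of rows, each a list of 7 numbers: the shift along the tool's x, y, z in mm, then the turn, a rotation vector about the tool's x, y, z in degrees, then the finger opening in mm, from 0 to 94. In form: [[dx, dy, dz, ax, ay, az, claw], ...]. A call has 1 to 5 rows; each row is the pose to reach, as a shift and turn from the pose commanded when the call began, along the tool's axes at that moment; what a row does not reach only later rows make up. A row lasts 1/10 s, in which the tool goes at most 50 mm and 8.59 degrees, less where a joint would pass 70% of its speed; a pose out of reach is approached as far as the arm can. A call with a gripper value outside its range is refused whole. The fingers move at their own pace and stop on an object; the grip force is fixed at half the most. Time passes only in rows, so rows that repeat a pose let the fingers close. It gives the time, the measured TCP pose, the force and the opening at its end, in the units of the state.
- manip.get_obs(): the state, without advancing time (a new reading comes with each control period).
- viewer.grab_frame(name): name is "scene" or "top" or "wrist"; returns the picture (384x512x3 uint8, blue, green, red); there is no depth.
- viewer.camera_params(name): a dict with "fovy" (degrees; the focal length in pixels is half the picture's height over the tangent of half this angle, whatever the lens; pixels are square), "cx", "cy" (the principal point, pixels), "world_to_cam" (4x4, takes a point from world to camera coordinates). Camera axes: x right, y down, z forward; pixel columns grow to the right and rows downward; lengths in mm; the calibration is good to about 2 mm. A picture is of the moment at which its call begins: read the wrist's pose just before it. camera_params takes no time and is no camera call; for the wrist camera it gives the pose at the moment of the call.
- manip.finish_job(): hands the job in, once; it reports no verdict.
The state is a dict: "time": time; "joint_positions": joint angles; "qd": joint speeds; "tau": joint torques, N m; "tcp_pos": TCP position; "ee_rot": TCP orientation; "wrist_force": force on the tool from outside, world axes, zero at the start; "wrist_torque": the same for the moment, N m; "finger_gap": finger opening in mm.
Only numpy, scipy, OpenCV 4.12 (cv2) and the standard library are available. Lean on these libraries where they do the work, as an engineer would, in place of code of your own. Each camera call takes 0.05 s, during which the arm holds its last target. There are 200 camera calls.

## Working session

There is one attempt and no reset: what is moved stays moved. The work goes in short steps, Python scripts to look and compute and a tool call to move; the robot and the scene stay as the last step left them, time stands still between calls to the robot, and variables do not carry over. Pictures are saved under pics/ and viewed, about 8 in all and at most 12, crops included, and the job is handed in when it is done.

Besides the shell and the picture viewer there is one more tool, called after "Call:" by a JSON object that holds its "fn" and its "kwargs". drive_tool: Moves the arm, as the interface text tells. Its arguments: {"type":"object","properties":{"steps":{"type":"array","items":{"type":"array","items":{"type":"number"}}}},"required":["steps"]}

```bash
mkdir -p pics; python3 - <<'E'
from plant import manip, viewer
import cv2,numpy as np
o=manip.get_obs();print(o['time'],o['tcp_pos'],o['ee_rot'],o['finger_gap'],manip.hold_point_z)
for n in("top","scene"):
    p=viewer.camera_params(n);print(n,p['fovy'],p['cx'],p['cy'],np.round(p['world_to_cam'],4).tolist())
    cv2.imwrite(f"pics/{n}0.png",viewer.grab_frame(n))
E
```

```text
0.0 [ 195.61227462 -619.23449343  204.3675301 ] [ 8.06555001e-01 -5.91158295e-01 -6.62695823e-04 -6.79150888e-04] 93.8872106191425 18.8
top 54.867958035563845 249.47886407396027 192.9521308421242 [[0.0295, -0.9995, -0.0144, 75.3633], [-0.9959, -0.0282, -0.0858, 543.192], [0.0854, 0.0168, -0.9962, 815.4773], [0.0, 0.0, 0.0, 1.0]]
scene 42.01198479639255 251.76384019073757 187.03567333646166 [[-0.8323, 0.5542, -0.0145, 399.7956], [0.358, 0.5172, -0.7774, -185.2867], [-0.4233, -0.6522, -0.6288, 1270.064], [0.0, 0.0, 0.0, 1.0]]
```

View pics/top0.png

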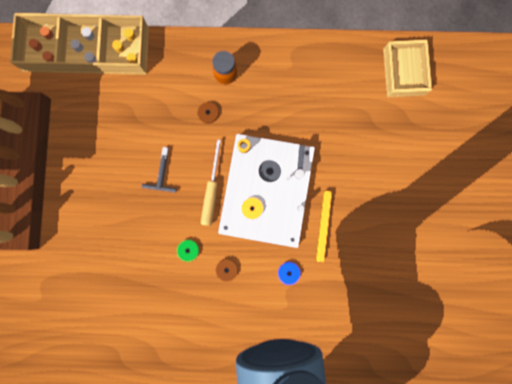

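View pics/scene0.png

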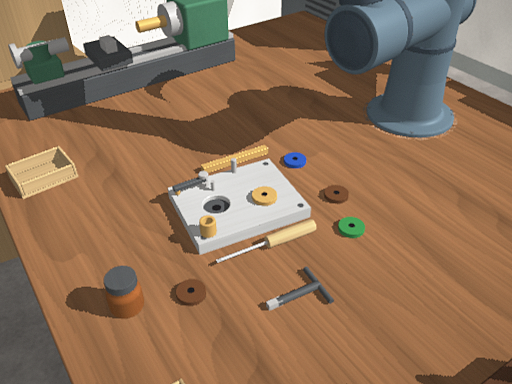

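The top view shows the plate with corners near (237,134), (315,147), (297,246) and (219,234). The recess is near (269,171), the brass blank near (252,208), and the keeper is at the upper right, around (303,158). I'll zoom in and compute.

```bash
cat > h.py <<'E'
from plant import manip, viewer
import cv2,numpy as np
from scipy.spatial.transform import Rotation as R
def cam(n):
    p=viewer.camera_params(n);f=192/np.tan(np.radians(p['fovy']/2))
    return np.array([[f,0,p['cx']],[0,f,p['cy']],[0,0,1]]),np.array(p['world_to_cam'])
def ray(n,uv,z,c=None):
    K,T=c or cam(n);d=T[:3,:3].T@np.linalg.inv(K)@np.array([uv[0],uv[1],1.]);o=-T[:3,:3].T@T[:3,3]
    return (o+d*(z-o[2])/d[2])
def proj(n,P,c=None):
    K,T=c or cam(n);q=(T[:3,:3]@np.atleast_2d(P).T+T[:3,3:]);q=K@q;return (q[:2]/q[2]).T
def yaw():
    x=R.from_quat(manip.get_obs()['ee_rot']).as_matrix();return x
E
python3 - <<'E'
from h import *
im=cv2.imread('pics/top0.png')
m=cv2.inRange(cv2.cvtColor(im,cv2.COLOR_BGR2HSV),(0,0,150),(180,60,255));m[:125]=0;m[255:]=0;m[:,:210]=0;m[:,325:]=0
m=cv2.morphologyEx(m,cv2.MORPH_CLOSE,np.ones((5,5)))
c=max(cv2.findContours(m,0,2)[0],key=cv2.contourArea);b=cv2.minAreaRect(c);print(b)
for q in cv2.boxPoints(b): print(q,ray('top',q,25))
for n,q in(('recess',(269,171)),('blank',(252,208))): print(n,ray('top',q,25 if n=='recess' else 35))
a=im[125:255,205:335];cv2.imwrite('pics/c1.png',cv2.resize(a,None,fx=4.5,fy=4.5,interpolation=2))
E
```

```text
((266.5, 190.0), (81.38946533203125, 102.47541809082031), 10.007979393005371)
[217.52014 233.38591] [447.46484424 160.14754183  25.        ]
[235.32886 132.4698 ] [679.34154934 127.67846397  25.        ]
[315.47986 146.61409] [651.19825496 -56.6250476   25.        ]
[297.67114 247.5302 ] [421.4218237  -20.21641537  25.        ]
recess [592.0830296   48.07586151  25.        ]
blank [506.30864334  84.23042491  35.        ]
```

View pics/c1.png

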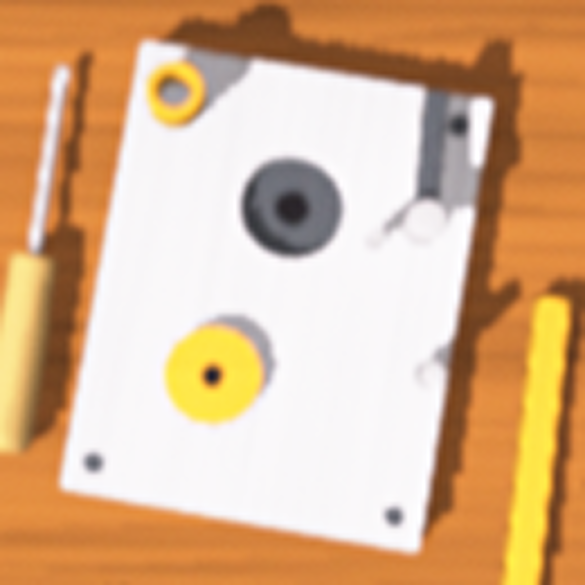

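Zoomed in, the recess centre is at (270,171) and the blank at (252,207.5). The pivot head is at about (299,173), with the arm pointing up the image (near world +x). The stop pin sits left of the pivot and the loose pin is at (300,207). The plate yaw is about -8.5°, and the rectangle comes out at 234×187 mm, which fits. Next I'll move behind the blank with tool y along the push line.

```bash
cat >> h.py <<'E'
def go(x,y,z,ang):
    """tool shift + az so tool y points along world angle ang (deg), pointing down"""
    o=manip.get_obs();M=R.from_quat(o['ee_rot']).as_matrix();p=o['tcp_pos']
    s=M.T@(np.array([x,y,z])-p)
    c,sn=np.cos(np.radians(ang)),np.sin(np.radians(ang))
    T=np.array([[-sn*-1,c,0],[-c,sn,0],[0,0,-1.]])
    T=np.column_stack([[sn,-c,0],[c,sn,0],[0,0,-1]])
    rv=np.degrees(R.from_matrix(M.T@T).as_rotvec())
    print('t',round(o['time'],2),'tcp',np.round(p,1),'yang',round(np.degrees(np.arctan2(M[1,1],M[0,1])),1),'F',np.round(o['wrist_force'],1),'gap',round(o['finger_gap'],1),'shift',np.round(s,1),'rv',np.round(rv,2))
E
python3 -c "
from h import *
go(470,98,200,-23.4)"
```

```text
Traceback (most recent call last):
  File "h.py", line 21, in go
    rv=np.degrees(R.from_matrix(M.T@T).as_rotvec())
                  ~~~~~~~~~~~~~^^^^^^^
  File "scipy/spatial/transform/_rotation.pyx", line 1143, in scipy.spatial.transform._rotation.Rotation.from_matrix
ValueError: Non-positive determinant (left-handed or null coordinate frame) in rotation matrix 0: [[ 7.55617104e-01  6.55011491e-01  1.65524649e-03]
 [ 6.55012052e-01 -7.55618388e-01  2.51745190e-04]
 [-1.41563067e-03 -8.93983427e-04  9.99998598e-01]].
```

```bash
sed -i '/\[-sn\*-1/d; s/\[\[sn,-c,0\]/[[-sn,c,0]/' h.py
python3 -c "
from h import *
go(470,98,200,-23.4)"
```

```text
t 0.1 tcp [ 195.6 -619.3  204.5] yang -162.5 F [-0.4 -0.1 -0.8] gap 94.0 shift [-601.4 -477.6    5.6] rv [-1.2000e-01  3.0000e-02 -1.3908e+02]
```

Call:
{"fn": "drive_tool", "kwargs": {"steps": [[-601,-478,5,0,0,-139,30],[-601,-478,5,0,0,-139,30],[-601,-478,5,0,0,-139,30],[-601,-478,5,0,0,-139,30],[-601,-478,5,0,0,-139,30]]}}

```text
time: 0.6
tcp_pos: [285.4, -384.3, 203.3]
ee_rot: [0.968, -0.252, -0.0, -0.0]
wrist_force: [0.4, -0.7, 1.5]
finger_gap: 57.7
```

```bash
python3 -c "
from h import *
go(470,98,200,-23.4)"
```

```text
t 0.6 tcp [ 285.4 -384.3  203.3] yang -119.2 F [ 0.4 -0.7  1.5] gap 57.7 shift [ -74.  -511.     3.6] rv [-5.000e-02 -1.000e-02 -9.579e+01]
```

Call:
{"fn": "drive_tool", "kwargs": {"steps": [[-74,-511,3,0,0,-96,30],[-74,-511,3,0,0,-96,30],[-74,-511,3,0,0,-96,30],[-74,-511,3,0,0,-96,30],[-74,-511,3,0,0,-96,30]]}}

```text
time: 1.1
tcp_pos: [375.9, -151.4, 202.2]
ee_rot: [0.993, 0.12, 0.0, 0.0]
wrist_force: [0.3, -0.5, 0.2]
finger_gap: 30.2
```

```bash
python3 -c "
from h import *
go(470,98,200,-23.4)"
```

```text
t 1.1 tcp [ 375.9 -151.4  202.2] yang -76.2 F [ 0.3 -0.5  0.2] gap 30.2 shift [ 150.8 -219.8    2.2] rv [ 2.000e-02 -1.000e-02 -5.282e+01]
```

Call:
{"fn": "drive_tool", "kwargs": {"steps": [[151,-220,2,0,0,-53,30],[151,-220,2,0,0,-53,30],[151,-220,2,0,0,-53,30],[151,-220,2,0,0,-53,30],[151,-220,2,0,0,-53,30]]}}

```text
time: 1.6
tcp_pos: [465.5, 82.2, 200.3]
ee_rot: [0.88, 0.476, 0.0, 0.0]
wrist_force: [0.9, -1.5, -0.4]
finger_gap: 30.0
```

```bash
python3 -c "
from h import *
go(470,98,200,-23.4)"
```

```text
t 1.6 tcp [465.5  82.2 200.3] yang -33.2 F [ 0.9 -1.5 -0.4] gap 30.0 shift [15.6 -4.9  0.3] rv [ 0.01  0.   -9.78]
```

Call:
{"fn": "drive_tool", "kwargs": {"steps": [[16,-5,0,0,0,-9.8,30],[16,-5,0,0,0,-9.8,30],[16,-5,0,0,0,-9.8,30]]}}

```text
time: 1.9
tcp_pos: [469.7, 95.8, 200.1]
ee_rot: [0.838, 0.546, -0.001, -0.0]
wrist_force: [-1.0, -0.2, -0.3]
finger_gap: 30.0
```

```bash
python3 -c "
from h import *
go(470,98,200,-23.4)
K,T=cam('wrist');print(K.tolist(),T.round(4).tolist())
cv2.imwrite('pics/w1.png',viewer.grab_frame('wrist'))"
```

```text
t 1.9 tcp [469.7  95.8 200.1] yang -23.8 F [-1.  -0.2 -0.3] gap 30.0 shift [ 2.1 -0.6  0.1] rv [-0.04  0.04 -0.45]
[[305.9501193410686, 0.0, 253.89713918477662], [0.0, 305.9501193410686, 193.22406273781624], [0.0, 0.0, 1.0]] [[0.4053, 0.9142, -0.0012, -277.5572], [0.8845, -0.3918, 0.2532, -400.9104], [0.231, -0.1037, -0.9674, 286.957], [0.0, 0.0, 0.0, 1.0]]
```

View pics/w1.png

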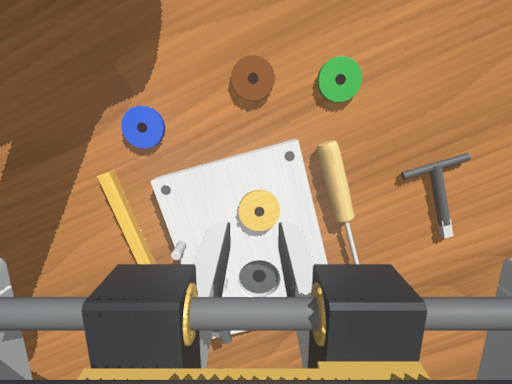

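The wrist view shows the blank's mark at (259.5,211.5), the recess floor mark at (259,275) between the fingers, and the plate's near corners at (298,140) and (151,180).

```bash
python3 -c "
from h import *
c=cam('wrist')
for n,q,z in(('blank',(259.5,211.5),35),('recfloor',(259,275),15),('recrim',(259,277),25),('cL',(298,140),25),('cR',(151,180),25)): print(n,ray('wrist',q,z,c).round(1))
im=cv2.imread('pics/w1.png')
h=cv2.cvtColor(im,cv2.COLOR_BGR2HSV);m=cv2.inRange(h,(12,90,120),(35,255,255));m[:185]=0;m[235:]=0;m[:,:235]=0;m[:,285:]=0
k=max(cv2.findContours(m,0,2)[0],key=cv2.contourArea);e=cv2.fitEllipse(cv2.convexHull(k));print(e,ray('wrist',e[0],33,c))
t=cv2.imread('pics/top0.png');h=cv2.cvtColor(t,cv2.COLOR_BGR2HSV);m=cv2.inRange(h,(15,120,120),(35,255,255));m[:190]=0;m[225:]=0;m[:,:238]=0;m[:,270:]=0
k=max(cv2.findContours(m,0,2)[0],key=cv2.contourArea);e=cv2.fitEllipse(k);print('top blank',e,ray('top',e[0],33))
g=cv2.cvtColor(t,6);m=(g<120).astype('uint8')*255;m[:155]=0;m[188:]=0;m[:,:252]=0;m[:,288:]=0
k=max(cv2.findContours(m,0,2)[0],key=cv2.contourArea);e=cv2.fitEllipse(k);print('top rec',e,ray('top',e[0],25))
"
```

```text
blank [506.1  86.   35. ]
recfloor [592.7  47.6  15. ]
recrim [590.   48.6  25. ]
cL [448.4 159.6  25. ]
cR [421.2 -16.7  25. ]
((258.6742858886719, 210.06869506835938), (41.01223373413086, 41.43709182739258), 40.224308013916016) [504.66240305  85.60272436  33.        ]
top blank ((251.970703125, 207.71456909179688), (19.9688720703125, 20.604673385620117), 54.83969497680664) [507.03524526  84.33218102  33.        ]
top rec ((269.0043640136719, 170.9619903564453), (19.332704544067383, 20.37173843383789), 104.46114349365234) [592.17056529  48.0681203   25.        ]
```

Both cameras agree: blank (506,85) and recess (592.3,47.7), so the push is 94 mm at -23.4°. I'm lowering behind the blank.

```bash
python3 -c "
from h import *
go(471,100,28.5,-23.4)"
```

```text
t 1.95 tcp [469.7  95.3 200.2] yang -23.9 F [ 0.1  0.5 -0.7] gap 29.9 shift [  4.9  -0.7 171.7] rv [-0.03  0.03 -0.53]
```

Call:
{"fn": "drive_tool", "kwargs": {"steps": [[4.9,-0.7,50,0,0,-0.5,30],[4.9,-0.7,100,0,0,-0.5,30],[4.9,-0.7,140,0,0,-0.5,30],[4.9,-0.7,160,0,0,-0.5,30],[4.9,-0.7,166,0,0,-0.5,30]]}}

```text
time: 2.45
tcp_pos: [469.1, 99.4, 32.0]
ee_rot: [0.836, 0.548, -0.002, -0.001]
wrist_force: [-0.2, -0.4, 0.5]
finger_gap: 29.8
```

```bash
python3 -c "
from h import *
go(471,100,28.5,-23.4)"
```

```text
t 2.45 tcp [469.1  99.4  32. ] yang -23.5 F [-0.2 -0.4  0.5] gap 29.8 shift [1.3 1.6 3.4] rv [-0.28  0.12 -0.09]
```

Call:
{"fn": "drive_tool", "kwargs": {"steps": [[1,1.5,0,0,0,0,30],[1,1.5,2,0,0,0,30],[1,1.5,3.5,0,0,0,30],[1,1.5,4.5,0,0,0,30],[1,1.5,4.5,0,0,0,30]]}}

```text
time: 2.95
tcp_pos: [473.6, 101.1, 30.6]
ee_rot: [0.835, 0.55, 0.0, 0.0]
wrist_force: [-0.8, 0.4, 0.3]
finger_gap: 29.9
```

Call:
{"fn": "drive_tool", "kwargs": {"steps": [[0,0,1,0,0,0,30],[0,0,2,0,0,0,30],[0,0,2,0,0,0,30]]}}

```text
time: 3.25
tcp_pos: [473.1, 101.2, 27.8]
ee_rot: [0.835, 0.55, -0.0, -0.0]
wrist_force: [-0.1, -0.1, 0.2]
finger_gap: 29.9
```

```bash
python3 -c "
from h import *
go(566.6,58.8,28.5,-23.4)
cv2.imwrite('pics/w2.png',viewer.grab_frame('wrist'))"
```

```text
t 3.25 tcp [473.1 101.2  27.8] yang -23.3 F [-0.1 -0.1  0.2] gap 29.9 shift [ -2.  102.7  -0.7] rv [-0.02  0.01  0.14]
```

View pics/w2.png

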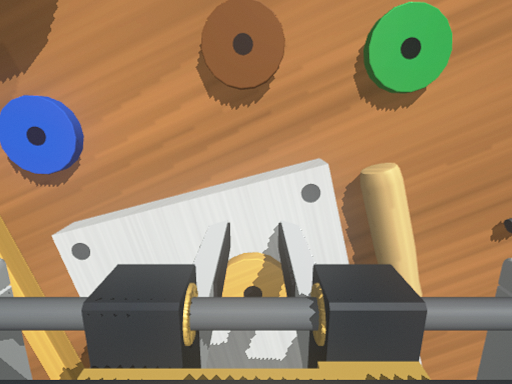

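The fingers sit just behind the blank. Its mark is at (252,293), midway between the tips, so I'm starting the push.

Call:
{"fn": "drive_tool", "kwargs": {"steps": [[0,8,0,0,0,0,30],[-0.5,18,0,0,0,0,30],[-1,30,0,0,0,0,30],[-1,42,0,0,0,0,30],[-1,50,0,0,0,0,30]]}}

```text
time: 3.8
tcp_pos: [520.2, 79.8, 28.0]
ee_rot: [0.835, 0.55, 0.0, 0.0]
wrist_force: [-1.0, 1.5, 0.2]
finger_gap: 30.0
```

Call:
{"fn": "drive_tool", "kwargs": {"steps": [[0,6,0,0,0,0,30],[0,12,0,0,0,0,30],[-0.5,18,0,0,0,0,30],[-0.5,22,0,0,0,0,30],[-0.5,24,0,0,0,0,30]]}}

```text
time: 4.3
tcp_pos: [541.0, 70.4, 28.0]
ee_rot: [0.835, 0.55, 0.0, 0.0]
wrist_force: [-1.1, 1.1, 0.4]
finger_gap: 30.5
```

```bash
python3 -c "
from h import *
go(566.6,58.8,28.5,-23.4)
t=viewer.grab_frame('top')[110:260,190:340];w=viewer.grab_frame('scene')[130:280,150:350]
t=cv2.resize(t,None,fx=2.7,fy=2.7,interpolation=2);w=cv2.resize(w,None,fx=2,fy=2.7,interpolation=2)
cv2.imwrite('pics/s1.png',np.hstack([t,w]))"
```

```text
t 4.3 tcp [541.   70.4  28. ] yang -23.3 F [-1.1  1.1  0.4] gap 30.5 shift [-0.5 28.1 -0.5] rv [ 0.01 -0.    0.14]
```

View pics/s1.png

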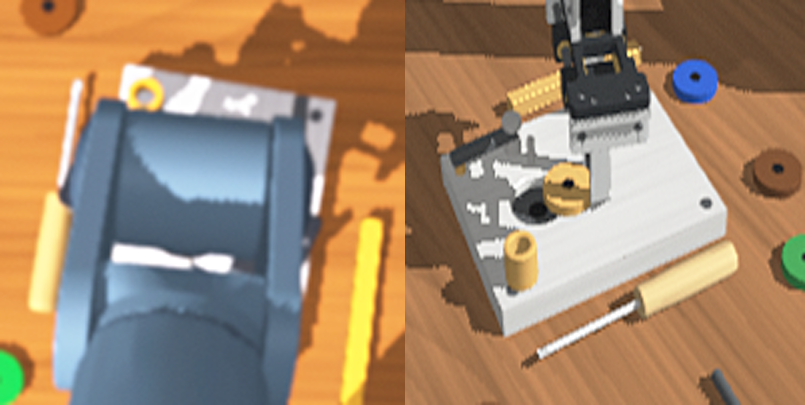

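The scene half shows the blank flat in the finger cradle, overlapping the recess rim with about 28 mm left. I'll finish slowly.

Call:
{"fn": "drive_tool", "kwargs": {"steps": [[0,4,0,0,0,0,30],[0,8,0,0,0,0,30],[-0.5,12,0,0,0,0,30],[-0.5,16,0,0,0,0,30],[-0.5,18,0,0,0,0,30]]}}

```text
time: 4.9
tcp_pos: [557.4, 62.7, 28.1]
ee_rot: [0.835, 0.55, 0.0, -0.0]
wrist_force: [-2.6, 0.7, 1.4]
finger_gap: 29.7
```

Call:
{"fn": "drive_tool", "kwargs": {"steps": [[0,2,0,0,0,0,30],[0,4,0,0,0,0,30],[0,6,0,0,0,0,30],[0,8,0,0,0,0,30],[0,9,0,0,0,0,30]]}}

```text
time: 5.4
tcp_pos: [565.7, 59.2, 28.0]
ee_rot: [0.835, 0.55, 0.0, 0.0]
wrist_force: [-1.1, -0.1, -0.4]
finger_gap: 30.0
```

```bash
python3 -c "
from h import *
go(566.6,58.8,28.5,-23.4)
w=viewer.grab_frame('scene')[140:260,160:320]
cv2.imwrite('pics/s2.png',cv2.resize(w,None,fx=4,fy=4,interpolation=2))"
```

```text
t 5.4 tcp [565.7  59.2  28. ] yang -23.3 F [-1.1 -0.1 -0.4] gap 30.0 shift [-0.   1.  -0.5] rv [ 0.05 -0.01  0.13]
```

View pics/s2.png

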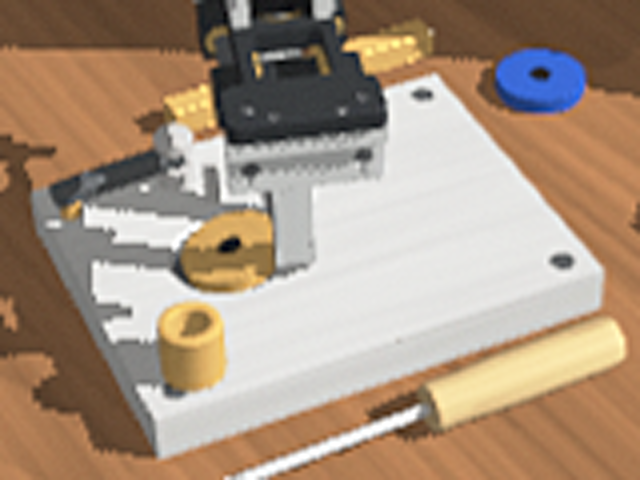

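The blank is over the recess, but a strip of its side still shows at lower left, so it may not have seated. I'll nudge it another 3 mm.

Call:
{"fn": "drive_tool", "kwargs": {"steps": [[0,1,0,0,0,0,30],[0,2,0,0,0,0,30],[0,3,0,0,0,0,30],[0,3,0,0,0,0,30]]}}

```text
time: 5.85
tcp_pos: [568.3, 58.0, 28.1]
ee_rot: [0.835, 0.55, 0.0, 0.0]
wrist_force: [0.2, -0.1, 0.9]
finger_gap: 30.2
```

```bash
python3 -c "
from h import *
go(566.6,58.8,28.5,-23.4)
w=viewer.grab_frame('scene')[140:260,160:320]
print(proj('scene',[592.3,47.7,25])-[160,140], proj('scene',[592.3,47.7,35])-[160,140])
cv2.imwrite('pics/s3.png',cv2.resize(w,None,fx=4,fy=4,interpolation=2))"
```

```text
t 5.85 tcp [568.3  58.   28.1] yang -23.3 F [ 0.2 -0.1  0.9] gap 30.2 shift [ 0.  -1.9 -0.4] rv [ 0.04 -0.    0.13]
[[57.26713487 63.4701353 ]] [[56.96737423 59.55397734]]
```

View pics/s3.png

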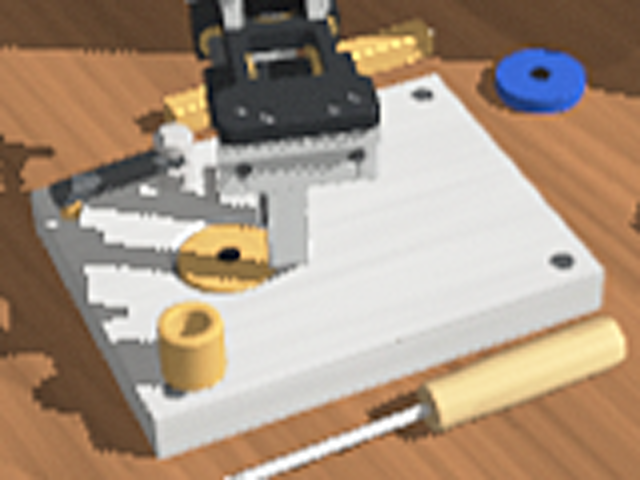

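The blank now lies flush. Its mark at scene px (217.5,203.5) matches the projected recess centre at plate-top height, (217.3,203.5), and the strip of side is gone. Next is the keeper angle.

```bash
cat > k.py <<'E'
from h import *
yw=np.radians(-8.6);ex=np.array([np.cos(yw),np.sin(yw)]);ey=np.array([-ex[1],ex[0]])
rec=np.array([592.3,47.7]);piv=rec-65*ey
def fc(th,r=48,off=20):
    u=ey*np.cos(th)+ex*np.sin(th);n=ex*np.cos(th)-ey*np.sin(th)
    return piv+r*u+off*n
E
python3 -c "
from k import *
print('piv',piv,'seen',ray('top',(205+425.5/4.5-.5,125+219/4.5-.5),55))
e=ray('top',(301.7,145.7),47)[:2];s=ray('scene',(177,189),47)[:2]
for p in(e,s):
  d=p-piv;print(p,np.hypot(*d),np.arctan2(d@ex,d@ey))
for th in(1.5,1.4,1.1,.8,.5,.25,0): print(th,fc(th).round(1))
go(*fc(1.45,48,33),95,-23.4)"
```

```text
piv [582.58020268 -16.56916477] seen [584.68265379 -16.78808885  55.        ]
[647.65642307 -22.48141589] 65.34423596256046 1.5113004574368816
[646.92707116 -11.44196597] 64.55081448859619 1.3411853759283894
1.5 [628.8 -40.3]
1.4 [631.  -35.6]
1.1 [634.4 -20.4]
0.8 [633.3  -4.9]
0.5 [627.6   9.5]
0.25 [619.7  19.8]
0 [609.5  27.9]
t 5.9 tcp [568.3  58.1  28.2] yang -23.3 F [ 0.1  0.4 -0.1] gap 29.8 shift [-76.   99.4 -66.8] rv [ 0.04 -0.    0.14]
```

Call:
{"fn": "drive_tool", "kwargs": {"steps": [[0,-3,-5,0,0,0,30],[0,-3,-40,0,0,0,20],[0,-3,-75,0,0,0,0],[-30,20,-75,0,0,0,0],[-70,55,-75,0,0,0,0]]}}

```text
time: 6.4
tcp_pos: [590.8, -24.3, 105.4]
ee_rot: [0.834, 0.552, 0.001, 0.001]
wrist_force: [1.0, 0.4, -0.6]
finger_gap: 1.9
```

```bash
python3 -c "
from k import *
go(*fc(1.5,48,36),95,-23.4)"
```

```text
t 6.4 tcp [590.8 -24.3 105.4] yang -23.0 F [ 1.   0.4 -0.6] gap 1.9 shift [-15.   46.3  10.5] rv [ 0.21 -0.05  0.35]
```

Call:
{"fn": "drive_tool", "kwargs": {"steps": [[-15,46,0,0,0,0,0],[-15,46,5,0,0,0,0],[-15,46,5,0,0,0,0]]}}

```text
time: 6.7
tcp_pos: [625.9, -57.2, 97.3]
ee_rot: [0.836, 0.549, -0.0, -0.001]
wrist_force: [-0.2, 0.5, 0.4]
finger_gap: 0.4
```

```bash
python3 -c "
from k import *
go(*fc(1.5,48,36),35,-23.4)
K=cam('wrist')
cv2.imwrite('pics/w3.png',viewer.grab_frame('wrist'))
w=viewer.grab_frame('scene')[110:230,130:290]
cv2.imwrite('pics/s4.png',cv2.resize(w,None,fx=4,fy=4,interpolation=2))"
```

```text
t 6.7 tcp [625.9 -57.2  97.3] yang -23.3 F [-0.2  0.5  0.4] gap 0.4 shift [ 1.5  1.3 62.3] rv [-0.08 -0.    0.06]
```

View pics/s4.png

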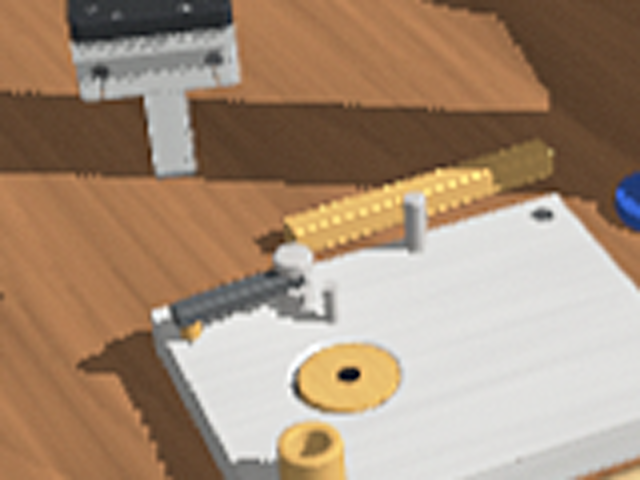

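The blank is flat and flush in the recess, with a thin crescent gap on one side. The arm points toward the plate's far edge, and my finger is on its open side, so I'm descending and sweeping.

Call:
{"fn": "drive_tool", "kwargs": {"steps": [[1,1,40,0,0,0,0],[1,1,58,0,0,0,0],[1,1,62,0,0,0,0],[1,1,62,0,0,0,0]]}}

```text
time: 7.2
tcp_pos: [626.9, -55.2, 35.9]
ee_rot: [0.835, 0.551, -0.0, -0.0]
wrist_force: [-0.3, -0.8, -0.7]
finger_gap: 0.6
```

```bash
python3 -c "
from k import *
for th in (1.5,1.3,1.1,.9,.7): go(*fc(th,48,20),35,-23.4)"
```

```text
t 7.2 tcp [626.9 -55.2  35.9] yang -23.2 F [-0.3 -0.8 -0.7] gap 0.6 shift [14.5 -4.1  0.9] rv [-0.05  0.01  0.21]
t 7.2 tcp [626.9 -55.2  35.9] yang -23.2 F [-0.3 -0.8 -0.7] gap 0.6 shift [24.8 -4.4  0.9] rv [-0.05  0.01  0.21]
t 7.2 tcp [626.9 -55.2  35.9] yang -23.2 F [-0.3 -0.8 -0.7] gap 0.6 shift [35.  -6.8  0.9] rv [-0.05  0.01  0.21]
t 7.2 tcp [626.9 -55.2  35.9] yang -23.2 F [-0.3 -0.8 -0.7] gap 0.6 shift [ 44.4 -11.1   0.9] rv [-0.05  0.01  0.21]
t 7.2 tcp [626.9 -55.2  35.9] yang -23.2 F [-0.3 -0.8 -0.7] gap 0.6 shift [ 52.8 -17.2   1. ] rv [-0.05  0.01  0.21]
```

Call:
{"fn": "drive_tool", "kwargs": {"steps": [[7,-2,0,0,0,0,0],[14.5,-4,0,0,0,0,0],[20,-4,0,0,0,0,0],[25,-4.5,0,0,0,0,0],[35,-7,0,0,0,0,0]]}}

```text
time: 7.7
tcp_pos: [635.3, -21.3, 36.4]
ee_rot: [0.835, 0.55, 0.0, 0.0]
wrist_force: [-0.6, -1.8, -0.2]
finger_gap: 0.5
```

```bash
python3 -c "
from k import *
for th in (1.,.8,.6,.4,.2,0): go(*fc(th,48,20),35,-23.4)"
```

```text
t 7.7 tcp [635.3 -21.3  36.4] yang -23.3 F [-0.6 -1.8 -0.2] gap 0.5 shift [ 5.3 -3.1  1.3] rv [0.04 0.02 0.11]
t 7.7 tcp [635.3 -21.3  36.4] yang -23.3 F [-0.6 -1.8 -0.2] gap 0.5 shift [14.2 -8.3  1.3] rv [0.04 0.02 0.11]
t 7.7 tcp [635.3 -21.3  36.4] yang -23.3 F [-0.6 -1.8 -0.2] gap 0.5 shift [ 22.  -15.3   1.3] rv [0.04 0.02 0.11]
t 7.7 tcp [635.3 -21.3  36.4] yang -23.3 F [-0.6 -1.8 -0.2] gap 0.5 shift [ 28.1 -23.6   1.3] rv [0.04 0.02 0.11]
t 7.7 tcp [635.3 -21.3  36.4] yang -23.3 F [-0.6 -1.8 -0.2] gap 0.5 shift [ 32.6 -33.    1.3] rv [0.04 0.02 0.11]
t 7.7 tcp [635.3 -21.3  36.4] yang -23.3 F [-0.6 -1.8 -0.2] gap 0.5 shift [ 35.  -43.1   1.3] rv [0.04 0.02 0.11]
```

The force shows contact, so I'll continue round the arc.

Call:
{"fn": "drive_tool", "kwargs": {"steps": [[5.5,-3,0.5,0,0,0,0],[14,-8,0.5,0,0,0,0],[22,-15.5,0.5,0,0,0,0],[28,-23.5,0.5,0,0,0,0],[32.5,-33,0.5,0,0,0,0]]}}

```text
time: 8.2
tcp_pos: [617.1, 22.5, 35.5]
ee_rot: [0.835, 0.55, 0.0, 0.0]
wrist_force: [1.6, -2.2, -0.3]
finger_gap: 0.6
```

```bash
python3 -c "
from k import *
for f in (20,17,14): go(*fc(0,48,f),35,-23.4)"
```

```text
t 8.2 tcp [617.1  22.5  35.5] yang -23.2 F [ 1.6 -2.2 -0.3] gap 0.6 shift [ 2.  -9.1  0.5] rv [ 0.02 -0.01  0.16]
t 8.2 tcp [617.1  22.5  35.5] yang -23.2 F [ 1.6 -2.2 -0.3] gap 0.6 shift [  1.2 -12.    0.5] rv [ 0.02 -0.01  0.16]
t 8.2 tcp [617.1  22.5  35.5] yang -23.2 F [ 1.6 -2.2 -0.3] gap 0.6 shift [  0.5 -14.9   0.5] rv [ 0.02 -0.01  0.16]
```

Call:
{"fn": "drive_tool", "kwargs": {"steps": [[1.5,-5,0,0,0,0,0],[2,-9,0,0,0,0,0],[1.5,-10.5,0,0,0,0,0],[1.5,-11,0,0,0,0,0]]}}

```text
time: 8.6
tcp_pos: [609.6, 27.0, 36.0]
ee_rot: [0.835, 0.55, 0.002, 0.001]
wrist_force: [7.8, -0.3, -4.6]
finger_gap: 0.6
```

Call:
{"fn": "drive_tool", "kwargs": {"steps": [[0,-1,0,0,0,0,0],[0,-1,0,0,0,0,0]]}}

```text
time: 8.8
tcp_pos: [609.5, 27.1, 36.0]
ee_rot: [0.835, 0.55, 0.003, 0.002]
wrist_force: [8.7, -0.8, -6.3]
finger_gap: 0.7
```

The force rose to 8–9 N and the finger stalled where the closed stop should be. I'll back off, lift and look.

Call:
{"fn": "drive_tool", "kwargs": {"steps": [[0,10,0,0,0,0,0],[0,20,-5,0,0,0,0],[0,20,-50,0,0,0,0],[0,20,-100,0,0,0,0],[0,20,-150,0,0,0,0]]}}

```text
time: 9.3
tcp_pos: [625.1, 19.5, 187.1]
ee_rot: [0.835, 0.55, -0.001, -0.001]
wrist_force: [0.3, -0.3, 0.1]
finger_gap: 0.3
```

Call:
{"fn": "drive_tool", "kwargs": {"steps": [[-50,0,0,0,0,0,0],[-100,0,0,0,0,0,0],[-150,0,0,0,0,0,0],[-200,0,0,0,0,0,0],[-200,0,0,0,0,0,0]]}}

```text
time: 9.8
tcp_pos: [544.8, -168.7, 186.1]
ee_rot: [0.837, 0.547, -0.0, 0.0]
wrist_force: [1.0, 0.3, -0.1]
finger_gap: 0.8
```

```bash
python3 -c "
from k import *
go(600,0,180,-23.4)
a=viewer.grab_frame('top')[125:255,205:335];w=viewer.grab_frame('scene')[150:260,160:320]
cv2.imwrite('pics/f.png',np.hstack([cv2.resize(a,(400,400),interpolation=2),cv2.resize(w,(400,400),interpolation=2)]))
for n,o in(('top',(205,125)),('scene',(160,150))):
  s=400/130 if n=='top' else np.array([2.5,400/110])
  for P in([*rec,25],[*(piv+58*ey),47],[*piv,55]): print(n,((proj(n,P)[0]-o)*s).round(0))"
```

```text
t 9.8 tcp [ 544.8 -168.7  186.1] yang -23.7 F [ 1.   0.3 -0.1] gap 0.8 shift [176.7 -17.2   5.9] rv [-0.01  0.05 -0.26]
top [197. 141.]
top [208. 139.]
top [289. 151.]
scene [143. 194.]
scene [138. 155.]
scene [111.  84.]
```

View pics/f.png

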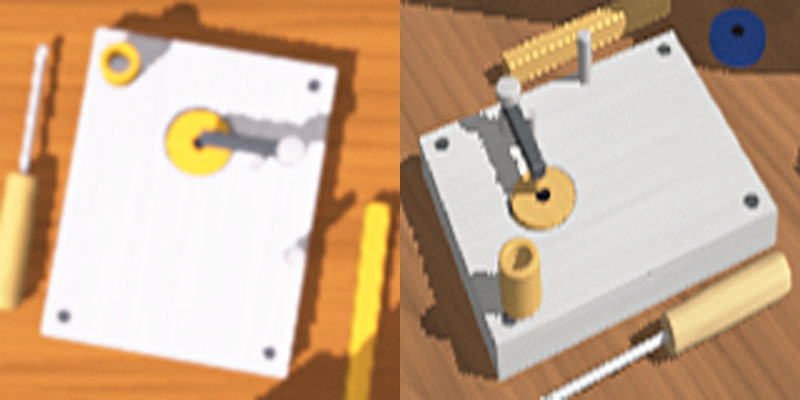

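The keeper points along plate +y with its tip over the blank: tip seen near (205,138), predicted closed (208,139). The blank's mark is at (198,142), and the recess is predicted at (197,141). The collar, pin, bar and driver are where they were, so I'm handing in.

```bash
python3 -c "
from plant import manip
print(manip.finish_job(), manip.get_obs()['time'])"
```

```text
the job is handed in; nothing more can be done
the job is handed in; nothing more can be done
```

The brass blank is in the recess and the keeper is closed over it. I handed the job in at about 10 s of the 48 s allowed; no verdict is reported.

**What I did:** I pushed the blank about 94 mm in a cradle of the two fingertips. At first it had not quite seated, so I nudged it another 3 mm and it lay flush. I then swept the keeper round with closed fingers until it stalled at 8–9 N where the stop should be, and backed clear.

**Last checks:**
- **Blank:** its centre mark was within about a pixel (1–2 mm) of the predicted recess centre at plate-top height, and it looked flat.
- **Keeper:** the tip was within about a pixel of where the closed position should put it.
- **Other items:** the collar, pin, bar and driver looked unmoved. The chuck key was outside the final picture, but I never went near it.
- **Robot:** it ended clear of everything, with wrist force about zero.

No final check failed. Two things are less certain. The keeper's starting angle came out as 1.51 rad from one camera and 1.34 from the other, which didn't affect the sweep. I judged the closed angle from the pictures and the force, not from a joint reading.

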